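# Take the macaron box out of the tight row and face up the display

### The arm

A 7-joint arm with a two-finger parallel gripper is mounted at the origin on the work surface. World frame = base frame: x ahead of the robot, y to its left, z up, the work surface at z = 0. Lengths are in mm, angles in rad, forces in N, time in s.
With the tool pointing down it reaches from about 400 to 875 mm from the base axis. Payload 4.4 kg.
Tool frame: the origin (TCP) lies midway between the tips of the shut fingers; the grasp point (between the pads) lies behind it (ctrl.grip_point_offset is the x of the grasp point in the tool frame, in mm); x points along the fingers, z is the direction in which the jaws open and shut, and the axes are right-handed (so a half turn about x gives the same grasp; the last joint's range is limited). The gripper opens to 85 mm and grips with 20 to 120 N. Pads are 22 mm wide; open, the fingers measure 114 mm over their backs; the gripper's body (76 mm by 85 mm) begins 54 mm behind the grasp point. The pads swing forward as they close: fully open they stand 13 mm farther back than shut.
Start: joints at [-1.394, 0.628, 0.038, 1.517, -0.027, 0.996, -0.02], TCP at [156.248, 630.955, 205.013] pointing down, gripper open.
Joint ranges: [-3.06, 3.06], [-0.37, 2.12], [-1.25, 1.32], [0.18, 2.47], [-1.1, 4.24], [0.23, 1.98], [-2.94, 2.94]. Speed limits (rad/s): [2.57, 2.57, 3.14, 3.14, 3.14, 3.14, 3.14].

### API

Orientations are given as [roll, pitch, yaw] about the fixed x, y, z axes, in that order (R = Rz(yaw) Ry(pitch) Rx(roll)).
In Python, from cell import status, eyes, ctrl gives the robot as it stands. The module is installed in compiled form; this text tells all that it offers.
- The arm moves only by the tool apply_moves, never from a script. Its argument "targets" is a list of rows, each a list of 3 entries, a list of its own where there are three numbers: the shift along the tool's x, y, z in mm, then the turn about the tool's x in degrees, then the finger opening in mm, from 0 to 85.4. In form: [[[dx, dy, dz], roll, claw], ...]. A call has 1 to 10 rows; each row shifts and turns the pose as measured when the row begins, along the tool's axes as they then stand; what a row does not reach is not made up. A row lasts 1/8 s, in which the tool goes at most 62.5 mm and 10.7 degrees, less where a joint would pass 70% of its speed; a pose out of reach is approached as far as the arm can. A call is refused whole if a number of a shift passes 62.5 or a number of a turn 10.7, either way. A call with a gripper value outside its range is refused whole. The fingers move at their own pace and stop on an object; the grip force is fixed at half the most. Time passes only in rows, so rows that do not move let the fingers close. It gives the time, the measured TCP pose, the force and the opening at its end, in the units of the state.
- status.read_state(): the state, without advancing time (a new reading comes with each control period).
- eyes.get_image(name): name is "scene" or "side" or "wrist"; returns (picture, depth): 384x512x3 uint8, blue, green, red; 384x512 float32, mm along the optical axis (not along the pixel's ray), 0 where there is no reading.
- eyes.camera_params(name): a dict with "fx", "fy", "cx", "cy" (pixels), "R" (3x3) and "t" (3): a world point X has camera coordinates R X + t. Camera axes: x right, y down, z forward; pixel columns grow to the right and rows downward; lengths in mm; the calibration is good to about 2 mm. A picture is of the moment at which its call begins: read the wrist's pose just before it. camera_params takes no time and is no camera call; for the wrist camera it gives the pose at the moment of the call.
- ctrl.finish_job(): hands the job in, once; it reports no verdict.
The state is a dict: "clock": time; "qpos": joint angles; "qd": joint speeds; "tau": joint torques, N m; "eef_pos": TCP position; "tool_rot": TCP orientation; "force": force on the tool from outside, world axes, zero at the start; "torque": the same for the moment, N m; "width": finger opening in mm.
Only numpy, scipy, OpenCV 4.12 (cv2) and the standard library are available. Lean on these libraries where they do the work, as an engineer would, in place of code of your own. Each camera call takes 0.05 s, during which the arm holds its last target.

### The job

A customer wants the macarons: the gift box with the window in its lid, which stands hemmed in between the others in the tight row on the slatted oak board. Nudge it endways out of the row, flat on the board, until your fingers can get at its sides, then lift it, keep it level and set it down (do not drop it) flat inside the steel serving tray beside the jam jar. Then close up the gap it left, so that the four boxes that remain on the board stand side by side, touching, in one straight row on the same line as before; leave the jam jar and the tart on its plate where they are.

Things in the scene. Friction and masses are not known exactly. Their poses are not given: they have to be found in the camera images.
- macarons_mid (a point): Macaron gift box, kraft carton 150 x 48 x 50 mm (height 50), 0.14 to 0.28 kg, the only one with a window in its lid (dark 128 x 34 mm, four pale macarons). Starts in one of the three inner places of a row of five boxes, long sides 0.5 mm apart. Point at its centre, 25 mm above its underside; x along its length (its -x end faces the robot), y across its 48 mm width, z up
- end_left_mid (a point): Outermost box of the row at the board's +y end: closed plain kraft gift box, same 150 x 48 x 50 mm as the macaron box, 0.18 to 0.36 kg, no window but a white paper band 36 mm wide round its middle. Point at the box's centre, 25 mm above its underside; x along its 150 mm length, y across its 48 mm width, z up
- end_right_mid (a point): Outermost box of the row at the board's -y end: closed plain kraft gift box, same 150 x 48 x 50 mm as the macaron box, 0.18 to 0.36 kg, no window but a white paper band 36 mm wide round its middle. Point at the box's centre, 25 mm above its underside; x along its 150 mm length, y across its 48 mm width, z up
- plain_a_mid (a point): One of the two other inner boxes (any of the three inner places): closed plain kraft gift box, same 150 x 48 x 50 mm as the macaron box, 0.18 to 0.36 kg, no window but a white paper band 36 mm wide round its middle. Point at the box's centre, 25 mm above its underside; x along its 150 mm length, y across its 48 mm width, z up
- plain_b_mid (a point): The other of the two other inner boxes (any of the three inner places): closed plain kraft gift box, same 150 x 48 x 50 mm as the macaron box, 0.18 to 0.36 kg, no window but a white paper band 36 mm wide round its middle. Point at the box's centre, 25 mm above its underside; x along its 150 mm length, y across its 48 mm width, z up
- board: Fixed slatted oak board, 320 mm along x (away from the robot), 370 mm along y, flat top 30 mm above the origin (centre of its underside, on the counter). Slats along x, flush: boxes slide both ways. Box centres start on its line x = -45 mm (within 2 mm), at y = -97, -48.5, 0, 48.5, 97 mm; bare board: 130 mm beyond the row (+x), 40 mm before it, 64 mm past each end
- tray_in (a point): Centre of the inner floor of the fixed steel serving tray, 4 mm above the counter: inside 292 mm along x by 192 mm along y, walls 4 mm thick, 14 mm above this floor; a loop handle at each x end reaches 24 mm out and 28 mm above the counter. Left or right of the board. The jam jar stands in its +x half (95 to 110 mm from the centre), the -x half is free
- jam_jar_mid (a point): Jam jar with steel lid, 62 mm across, 85 mm tall, 0.35 kg, standing in the tray; leave alone. Point at its centre, 42 mm above its underside
- tart: Berry tart, 152 mm across, on a stoneware plate 190 mm across, 45 mm tall in all, 0.9 kg, standing on the counter at the other side of the board from the tray; leave alone. Origin at the centre of its underside
Not all that is in view belongs to the job. Leave any pink look-alike of the part that bears end_left_mid alone.

How it is judged (in metres and radians):
On the way, in this order (a step that is already met when the one before it is completed fails the run):
1. the macaron box is slid endways out of line by at least 20 mm, still flat on the board ((x of macarons_mid in the frame of board above -0.025 m or x of macarons_mid in the frame of board below -0.065 m) and z of macarons_mid in the frame of board between 0.045 and 0.064 m and angle between macarons_mid's own z axis and vertical below 0.15 rad), for 0.1 s.
2. the macaron box lies flat in the tray, let go (x of macarons_mid in the frame of tray_in between -0.12 and 0.12 m and y of macarons_mid in the frame of tray_in between -0.08 and 0.08 m and z of macarons_mid in the frame of tray_in between 0.02 and 0.03 m and angle between macarons_mid's own z axis and vertical below 0.06 rad and contact force between the fingers and macarons below 0.1 N), for 0.2 s.
At the end, for the whole second after the job is handed in: The macaron box lies flat and still in the tray. The other four lie flat on the board in one closed row: end box centres under 156 mm apart (144 = touching), the other two between, all centres within 18 mm of the first row line (board x = -45 mm), none turned over 8 degrees (x of macarons_mid in the frame of tray_in between -0.12 and 0.12 m and y of macarons_mid in the frame of tray_in between -0.08 and 0.08 m and z of macarons_mid in the frame of tray_in between 0.02 and 0.03 m and angle between each of macarons_mid, end_left_mid, end_right_mid, plain_a_mid, plain_b_mid's own z axis and vertical below 0.06 rad and linear speed of each of macarons, end_left, end_right, plain_a, plain_b below 0.01 m/s and x of end_left_mid in the frame of board between -0.063 and -0.027 m and z of end_left_mid in the frame of board between 0.05 and 0.06 m and angle between the x axis of each of end_left_mid, end_right_mid, plain_a_mid, plain_b_mid and the x axis of board, either way round below 0.14 rad and x of end_right_mid in the frame of board between -0.063 and -0.027 m and z of end_right_mid in the frame of board between 0.05 and 0.06 m and x of plain_a_mid in the frame of board between -0.063 and -0.027 m and z of plain_a_mid in the frame of board between 0.05 and 0.06 m and x of plain_b_mid in the frame of board between -0.063 and -0.027 m and z of plain_b_mid in the frame of board between 0.05 and 0.06 m and horizontal distance between end_left_mid and end_right_mid below 0.156 m and horizontal distance between each of plain_a_mid, plain_b_mid and end_left_mid below 0.108 m and horizontal distance between each of plain_a_mid, plain_b_mid and end_right_mid below 0.108 m).
It fails at once if the macaron box is tipped by more than 25 degrees (angle between macarons_mid's own z axis and vertical above 0.44 rad).
It fails at once if the macaron box is dropped or thrown: it moves faster than 0.6 m/s with no finger on it (a fall of about 20 mm) (linear speed of macarons above 0.6 m/s and contact force between the fingers and macarons below 0.05 N).
It fails at once if the jam jar is moved by more than 20 mm (distance of jam_jar_mid from where it was at the start of the episode above 0.02 m).
It fails at once if the tart is moved by more than 20 mm (distance of tart from where it was at the start of the episode above 0.02 m).
It also fails if it takes over 64 s, if anything falls off the work surface, if the arm or the gripper's body presses on something with over 40 N, if the wrist force passes 120 N, or if a joint passes its speed limit or range.

## Working session

There is one attempt and no reset: what is moved stays moved. The work goes in short steps, Python scripts to look and compute and a tool call to move; the robot and the scene stay as the last step left them, time stands still between calls to the robot, and variables do not carry over. Pictures are saved under pics/ and viewed, and the job is handed in when it is done.

Besides the shell and the picture viewer there is one more tool, called after "Call:" by a JSON object that holds its "fn" and its "kwargs", one argument or row to a line. apply_moves: Moves the arm, as the interface text tells. Its arguments: {"type":"object","properties":{"targets":{"type":"array"}},"required":["targets"]}

```bash
mkdir -p pics
cat > h.py <<'E'
import numpy as np, cv2
from cell import status, eyes, ctrl
def snap(n,tag):
    p=eyes.camera_params(n); im,d=eyes.get_image(n); cv2.imwrite(f'pics/{n}_{tag}.png',im); np.savez(f'{n}_{tag}.npz',im=im,d=d,**{k:np.array(v) for k,v in p.items()}); return im,d,p
def load(n,tag):
    z=np.load(f'{n}_{tag}.npz'); return z['im'],z['d'],{k:z[k] for k in('fx','fy','cx','cy','R','t')}
def ray(p,u,v,z):
    R=np.array(p['R']);t=np.array(p['t']).ravel();c=-R.T@t
    d=R.T@np.array([(u-p['cx'])/p['fx'],(v-p['cy'])/p['fy'],1]);return c+d*(z-c[2])/d[2]
def cloud(d,p):
    R=np.array(p['R']);t=np.array(p['t']).ravel()
    v,u=np.indices(d.shape);X=np.stack([(u-p['cx'])/p['fx']*d,(v-p['cy'])/p['fy']*d,d],-1)
    return (X-t)@R
E
python3 - <<'E'
from h import *
s=status.read_state();print(s);print(ctrl.grip_point_offset)
for n in('scene','side','wrist'):
    im,d,p=snap(n,'0');print(n,p['fx'],-np.array(p['R']).T@np.array(p['t']).ravel())
E
```

```text
{'clock': 0.0, 'qpos': array([-1.39377898,  0.62934554,  0.03843811,  1.51841956, -0.02697001,
        0.99632625, -0.01998384]), 'qd': array([-1.02165043e-03, -1.92546255e-03, -1.64471028e-03, -3.02208729e-04,
        2.86716857e-05,  2.51438967e-03, -7.99880080e-04]), 'tau': array([-9.81789890e-04, -5.63393354e+01,  1.22504298e+00, -1.93437731e+01,
        1.06694808e-02,  1.09141695e-02, -3.14308409e-06]), 'eef_pos': array([156.0938801 , 630.24178135, 204.0729999 ]), 'tool_rot': array([-3.11619046,  1.56881556, -1.78817707]), 'force': array([-0.59309651,  0.47963214, -0.20552545]), 'torque': array([-0.00419054,  0.00093286,  0.05217898]), 'width': 85.42623272262117}
-18.700000000000003
scene 401.75109569058145 [1194.60841439 -722.52398749  837.80761249]
side 395.39602860458604 [ 336.15702986 -805.14879174 1114.21695957]
wrist 297.94299926161085 [ 90.5204698  646.71467232 372.64700784]
```

View pics/scene_0.png

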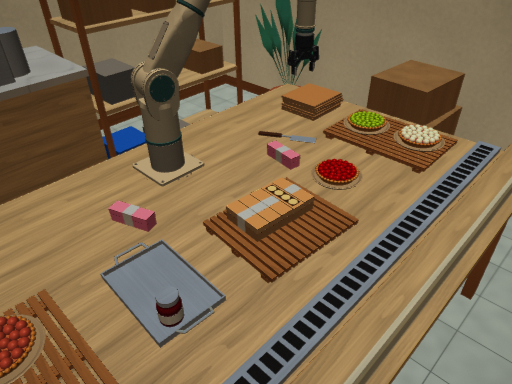

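View pics/side_0.png

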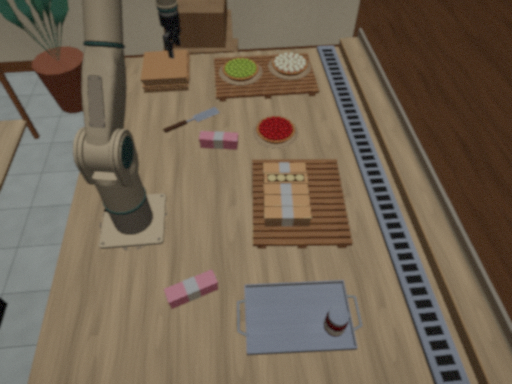

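View pics/wrist_0.png

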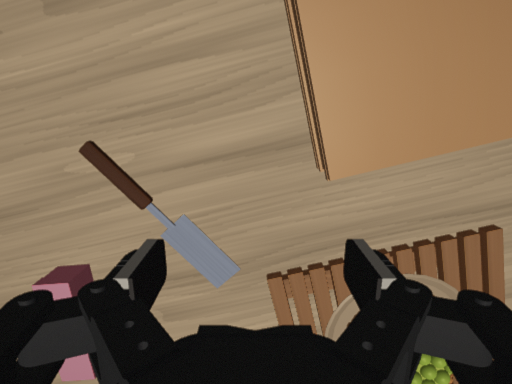

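The scene picture shows the five-box row at about (270,205), the tray at (163,290) with the jar at (170,308), and the tart at (337,172). The side picture shows the row at (286,193), and the windowed box at (286,178) looks like second from the +y end. There are pink look-alikes at side (218,140) and (192,289), which I leave alone. Next I enlarge and measure.

Run:
```python
from h import *
im,d,p=load('side','0')
c=im[150:252,240:360];cv2.imwrite('pics/crop_side.png',cv2.resize(c,None,fx=5.5,fy=5.5,interpolation=cv2.INTER_CUBIC))
im2,d2,p2=load('scene','0')
c=im2[165:280,195:365];cv2.imwrite('pics/crop_scene.png',cv2.resize(c,None,fx=4.5,fy=4.5,interpolation=cv2.INTER_CUBIC))
for n in('side','scene'):
    im,d,p=load(n,'0');X=cloud(d,p);ok=d>0
    print(n,ok.mean())
    R=X[...,2]
    hsv=cv2.cvtColor(im,cv2.COLOR_BGR2HSV)
    # boxes top
    m=ok&(R>72)&(R<88)&(X[...,0]>300)&(X[...,0]<800)&(abs(X[...,1])<330)
    k,l,s,ce=cv2.connectedComponentsWithStats(m.astype(np.uint8))
    for i in range(1,k):
        if s[i,4]>60:
            q=X[l==i];print('z72-88',s[i],q.mean(0).round(1),cv2.minAreaRect(q[:,:2].astype(np.float32)))
    m=ok&(R>24)&(R<36)&(X[...,0]>300)&(X[...,0]<900)&(abs(X[...,1])<330)
    k,l,s,ce=cv2.connectedComponentsWithStats(m.astype(np.uint8))
    for i in range(1,k):
        if s[i,4]>200:
            q=X[l==i];print('board',s[i],q.mean(0).round(1),cv2.minAreaRect(q[:,:2].astype(np.float32)))
    m=ok&(hsv[...,1]<90)&(hsv[...,0]>95)&(hsv[...,0]<130)&(R<30)&(X[...,1]<-150)&(X[...,0]<750)&(X[...,0]>200)
    k,l,s,ce=cv2.connectedComponentsWithStats(m.astype(np.uint8))
    for i in range(1,k):
        if s[i,4]>300:
            q=X[l==i];print('tray',s[i],q.mean(0).round(1),cv2.minAreaRect(q[:,:2].astype(np.float32)))
    m=ok&(R>75)&(R<100)&(X[...,1]<-200)&(X[...,0]>400)&(X[...,0]<800)
    q=X[m];print('jar',q.mean(0),q.min(0),q.max(0))
```

```text
side 0.9959055582682291
z72-88 [ 263  163   48   58 2503] [517.3  16.3  80.8] ((519.1585693359375, 24.714630126953125), (244.24501037597656, 152.07334899902344), 84.82209777832031)
board [ 252  159  100   87 4436] [582.5 -12.5  30.2] ((565.0260009765625, 23.24267578125), (375.81427001953125, 319.0906982421875), 84.94570922851562)
tray [ 245  281  111   73 6396] [ 488.6 -386.3    5.5] ((499.6646728515625, -386.02093505859375), (200.00103759765625, 305.2744445800781), 87.1664047241211)
jar [ 593.30480925 -425.12818074   88.87753836] [ 567.15506504 -450.88343767   75.47844445] [ 621.05455254 -395.55747506   94.84126293]
scene 0.984222412109375
z72-88 [ 226  177   89   54 2355] [527.6  16.   78.4] ((523.0317993164062, 23.827606201171875), (244.98890686035156, 155.75128173828125), 84.42842102050781)
board [ 203  178  156  102 4255] [624.5 -19.1  28.3] ((568.9699096679688, 21.249771118164062), (375.0830993652344, 322.2423095703125), 84.73231506347656)
tray [ 101  240  124  103 5132] [ 498.1 -387.2    4. ] ((501.0655517578125, -386.5664978027344), (201.1859893798828, 300.63360595703125), 87.30438232421875)
jar [ 540.14273698 -548.01835389   82.54927965] [ 400.12589262 -764.20857847   75.01555217] [ 626.76296541 -398.37697941   92.65678008]
```

```bash
sleep 1
```

```text
(no output)
```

View pics/crop_side.png

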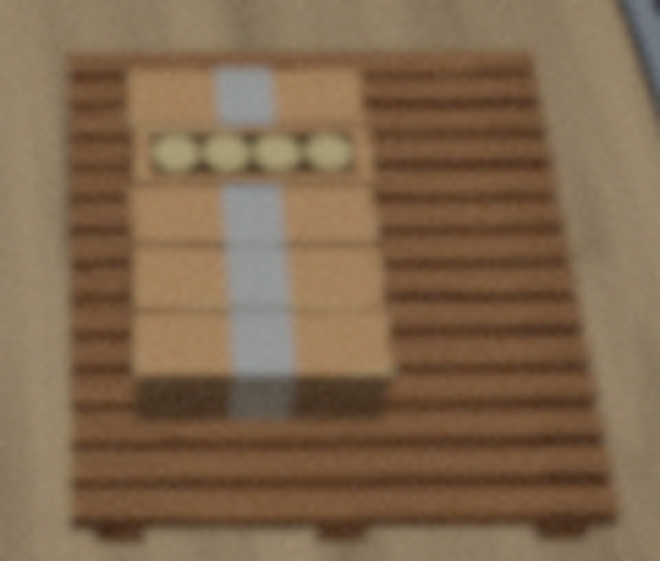

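View pics/crop_scene.png

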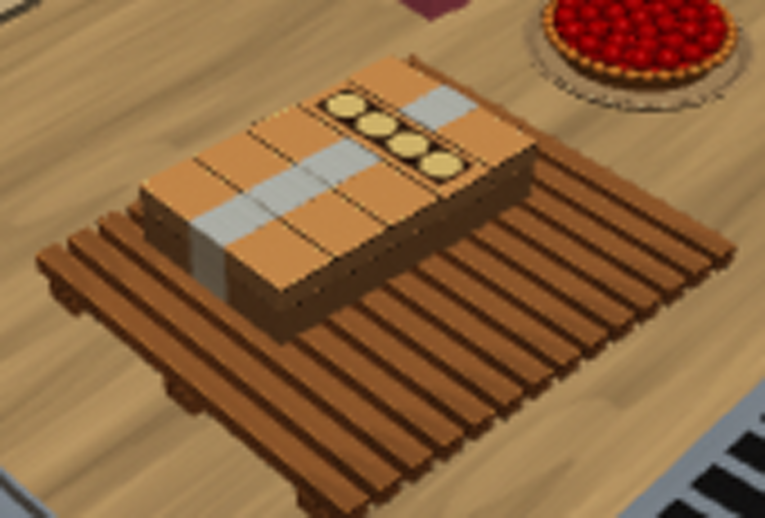

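Candidates: the row holds five boxes. Four have white bands (tops in the side crop at y≈95, 212, 275 and 345), and one has a dark window with four pale macarons (side pixel ≈(286,178), scene ≈(283,193)). That one is the macaron box, second from the +y end, and both crops confirm it. Next I work out tool axes and the moves.

```bash
cat >> h.py <<'E'
from scipy.spatial.transform import Rotation as Ro
def toolR(s): return Ro.from_euler('xyz',s['tool_rot']).as_matrix()
BY=np.deg2rad(-5.1); BR=np.array([[np.cos(BY),-np.sin(BY)],[np.sin(BY),np.cos(BY)]]); BC=np.array([521.,24.5])+BR@[45,0]
TY=np.deg2rad(-2.75); TR=np.array([[np.cos(TY),-np.sin(TY)],[np.sin(TY),np.cos(TY)]]); TC=np.array([500.2,-386.3])
def bw(x,y): return BC+BR@[x,y]
def tw(x,y): return TC+TR@[x,y]
def plan(xy,z,jaw_deg=None):
    s=status.read_state();R=toolR(s);e=s['eef_pos']
    d=R.T@(np.array([*xy,z])-e);a=np.rad2deg(np.arctan2(R[1,2],R[0,2]))
    print('t',s['clock'].__round__(2) if 1 else 0,'eef',e.round(1),'toolx',R[:,0].round(3),'jaw az',a.round(1),'w',round(s['width'],1),'F',s['force'].round(1))
    b=BR.T@(e[:2]-BC);t=TR.T@(e[:2]-TC);print('board fr',b.round(1),'tray fr',t.round(1),'q',s['qpos'].round(2))
    print('world tgt',np.round(xy,1),z,'tool delta',d.round(1))
    if jaw_deg is not None:
        # roll about tool x (down): positive roll decreases azimuth
        dr=(a-jaw_deg+90)%180-90; print('roll needed (half-turn equiv)',dr.round(1))
E
python3 - <<'E'
from h import *
plan(bw(-160,48.5),205,90-5.1)
E
```

```text
t 0.15 eef [156.1 630.5 204.3] toolx [-0.    -0.001 -1.   ] jaw az 76.1 w 85.7 F [ 0.1 -0.5 -0.1]
board fr [-462.3  571.1] tray fr [-392.5  999.1] q [-1.39  0.63  0.04  1.52 -0.03  1.   -0.02]
world tgt [410.8  83. ] 205 tool delta [   0.  -378.8 -470.2]
roll needed (half-turn equiv) -8.8
```

Call:
{"fn": "apply_moves", "kwargs": {
  "targets": [
    [[0,-50,-35],0,0],
    [[0,-50,-35],0,0],
    [[0,-50,-40],0,0],
    [[0,-50,-40],0,0],
    [[0,-45,-50],0,0],
    [[0,-40,-55],0,0],
    [[0,-35,-55],0,0]
  ]
}}

```text
clock: 1.02
eef_pos: [385.8, 270.2, 201.7]
tool_rot: [0.947, 1.57, 2.285]
force: [1.9, -0.4, 0.7]
width: -0.3
```

```bash
python3 -c "
from h import *
plan(bw(-160,48.5),205,90-5.1)"
```

```text
t 1.02 eef [385.8 270.2 201.7] toolx [-0.001  0.001 -1.   ] jaw az 76.7 w -0.3 F [ 1.9 -0.4  0.7]
board fr [-201.5  232.7] tray fr [-145.8  650.3] q [-0.71  0.38  0.05  2.   -0.03  0.76  0.7 ]
world tgt [410.8  83. ] 205 tool delta [  -3.4  -67.5 -176.4]
roll needed (half-turn equiv) -8.2
```

Call:
{"fn": "apply_moves", "kwargs": {
  "targets": [
    [[0,-17,-44],0,0],
    [[0,-17,-44],0,0],
    [[0,-17,-44],0,0],
    [[0,-17,-44],-8,0],
    [[0,0,0],0,0]
  ]
}}

```text
clock: 1.65
eef_pos: [412.5, 71.3, 201.7]
tool_rot: [-2.532, 1.569, -1.061]
force: [-0.3, 0.7, 0.6]
width: -0.1
```

Run:
```python
from h import *
plan(bw(-160,48.5),55,90-5.1)
im,d,p=snap('wrist','1')
```

```text
t 1.65 eef [412.5  71.3 201.7] toolx [ 0.001 -0.001 -1.   ] jaw az 84.3 w -0.1 F [-0.3  0.7  0.6]
board fr [-157.2   37. ] tray fr [-109.5  452.9] q [-0.28  0.31  0.06  2.13 -0.02  0.7   1.26]
world tgt [410.8  83. ] 55 tool delta [146.7   3.   11.7]
roll needed (half-turn equiv) -0.6
```

View pics/wrist_1.png

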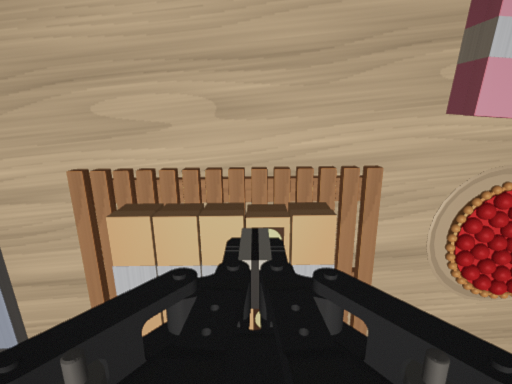

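The wrist view shows the near ends of the boxes at rows ≈205-212. The windowed box is at columns ≈246–290, fourth from the left. I'll cast rays on it to check the row position.

Run:
```python
from h import *
im,d,p=load('wrist','1')
cv2.imwrite('pics/wc1.png',cv2.resize(im[160:290,60:390],None,fx=2.4,fy=2.4,interpolation=cv2.INTER_CUBIC))
X=cloud(d,p);m=(d>0)&(abs(X[...,2]-80)<6);k,l,s,c=cv2.connectedComponentsWithStats(m.astype(np.uint8))
for i in range(1,k):
  if s[i,4]>100:
    q=X[l==i];b=(q[:,:2]-BC)@BR;print(s[i],'board fr min',b.min(0).round(1),'max',b.max(0).round(1),q[:,2].mean())
m=(d>0)&(abs(X[...,2]-30)<5)&(X[...,0]>380);q=X[m];b=(q[:,:2]-BC)@BR;print(np.percentile(b,[0.2,99.8],axis=0))
for u,v in((110,214),(333,213)):
  print(ray(p,u,v,80),(ray(p,u,v,80)[:2]-BC)@BR)
```

```text
[ 290  213   47   64 2531] board fr min [-120.9   74.7] max [-49.2 121.6] 79.46627856812218
[ 106  214  138   81 7438] board fr min [-121.4 -119.7] max [-28.4  24.4] 79.41517737030426
[246 215  44  47 855] board fr min [-119.    27.2] max [-67.8  72.9] 79.42883344879891
[249 309  12  21 204] board fr min [-8.9 28.4] max [20.3 41.1] 80.0987666088905
[142 310  25  26 288] board fr min [ -8.  -96.6] max [ 26.4 -66.2] 79.2700110603022
[[-159.85832163 -183.08864929]
 [  62.87297312  357.36617759]]
[432.8192699  -80.81142904  80.        ] [-123.47004292 -112.73327198]
[454.64756765 148.01554028  80.        ] [-122.06957452  117.12819752]
```

View pics/wc1.png

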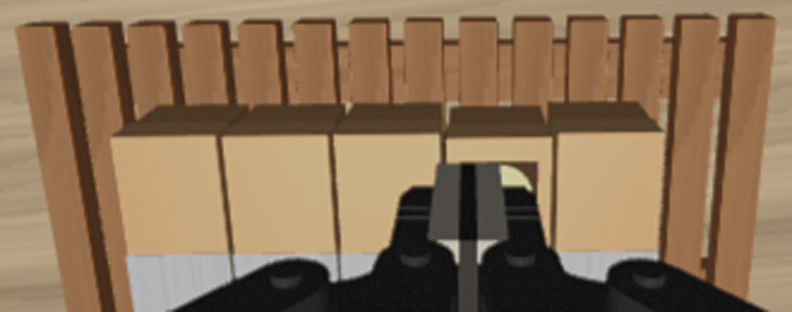

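Call:
{"fn": "apply_moves", "kwargs": {
  "targets": [
    [[40,2,12],-0.6,0],
    [[40,0,0],0,0],
    [[40,0,0],0,0],
    [[36,0,0],0,0],
    [[0,0,0],0,0]
  ]
}}

```text
clock: 2.33
eef_pos: [414.4, 95.7, 42.4]
tool_rot: [-0.771, 1.562, 0.719]
force: [-0.6, 0.0, 0.8]
width: 0.2
```

Run:
```python
from h import *
plan(bw(-32,49.5),45,90-5.1)
```

```text
t 2.33 eef [414.4  95.7  42.4] toolx [ 0.007  0.006 -1.   ] jaw az 85.4 w 0.2 F [-0.6  0.   0.8]
board fr [-157.5   61.5] tray fr [-108.8  477.4] q [-0.3   0.63  0.01  2.27 -0.05  0.24  1.25]
world tgt [538.3  72.6] 45 tool delta [  -1.9 -125.4  -13. ]
roll needed (half-turn equiv) 0.5
```

Call:
{"fn": "apply_moves", "kwargs": {
  "targets": [
    [[0,-5,-12],0,0],
    [[0,0,0],0,0]
  ]
}}

```text
clock: 2.58
eef_pos: [420.0, 84.1, 44.2]
tool_rot: [-0.887, 1.559, 0.604]
force: [0.3, -0.5, 0.4]
width: -0.1
```

Run:
```python
from h import *
plan(bw(-32,49.5),45,90-5.1)
```

```text
t 2.58 eef [420.   84.1  44.2] toolx [ 0.01   0.007 -1.   ] jaw az 85.5 w -0.1 F [ 0.3 -0.5  0.4]
board fr [-150.9   50.4] tray fr [-102.7  466. ] q [-0.27  0.62  0.01  2.26 -0.04  0.25  1.27]
world tgt [538.3  72.6] 45 tool delta [   0.3 -118.9   -2.1]
roll needed (half-turn equiv) 0.6
```

Now I push in small steps, starting with the first part.

Call:
{"fn": "apply_moves", "kwargs": {
  "targets": [
    [[0,-12,0],0.6,0],
    [[0,-8,0],0,0],
    [[0,-8,0],0,0],
    [[0,-8,0],0,0],
    [[0,-8,0],0,0],
    [[0,0,0],0,0]
  ]
}}

```text
clock: 3.32
eef_pos: [468.6, 80.2, 47.1]
tool_rot: [-0.953, 1.555, 0.526]
force: [0.3, 0.5, -0.4]
width: -0.1
```

Run:
```python
from h import *
plan(bw(-32,49.5),45,90-5.1)
im,d,p=snap('scene','2')
cv2.imwrite('pics/sc2.png',cv2.resize(im[140:280,195:365],None,fx=4,fy=4,interpolation=cv2.INTER_CUBIC))
```

```text
t 3.33 eef [468.6  80.2  47.1] toolx [ 0.014  0.008 -1.   ] jaw az 84.8 w -0.1 F [ 0.3  0.5 -0.4]
board fr [-102.2   50.8] tray fr [-54.  464.4] q [-0.23  0.65  0.01  2.14 -0.03  0.34  1.28]
world tgt [538.3  72.6] 45 tool delta [  3.  -70.2  -1.2]
roll needed (half-turn equiv) -0.1
```

View pics/sc2.png

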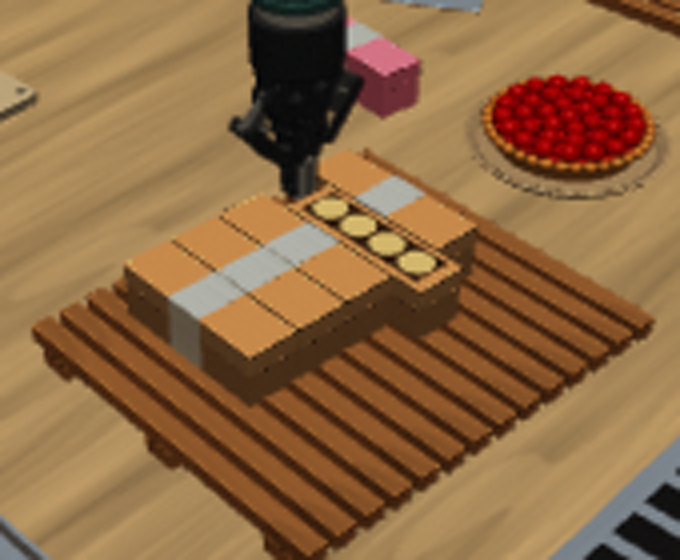

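The box is moving out cleanly and its neighbours have hardly stirred. I keep pushing.

Call:
{"fn": "apply_moves", "kwargs": {
  "targets": [
    [[1,-9,0],0,0],
    [[1,-9,0],0,0],
    [[1,-9,0],0,0],
    [[0,-9,0],0,0],
    [[0,-9,0],0,0],
    [[0,-9,0],0,0],
    [[0,-9,0],0,0],
    [[0,-4,0],0,0],
    [[0,0,0],0,0]
  ]
}}

```text
clock: 4.5
eef_pos: [538.5, 73.5, 44.1]
tool_rot: [-0.884, 1.558, 0.596]
force: [-1.0, 0.5, -0.4]
width: 0.0
```

Run:
```python
from h import *
plan(bw(-30,49.5),45,90-5.1)
```

```text
t 4.5 eef [538.5  73.5  44.1] toolx [ 0.011  0.007 -1.   ] jaw az 84.8 w 0.0 F [-1.   0.5 -0.4]
board fr [-31.9  50.4] tray fr [ 16.2 461.1] q [-0.19  0.71  0.01  1.96 -0.02  0.46  1.32]
world tgt [540.3  72.5] 45 tool delta [-0.9 -1.9 -0.9]
roll needed (half-turn equiv) -0.1
```

Call:
{"fn": "apply_moves", "kwargs": {
  "targets": [
    [[0,-8,0],0,0],
    [[0,0,0],0,0],
    [[0,6,0],0,0],
    [[-45,0,0],0,0],
    [[-50,0,0],0,0],
    [[-50,0,0],0,85],
    [[0,0,0],0,85]
  ]
}}

```text
clock: 5.38
eef_pos: [537.7, 72.6, 192.8]
tool_rot: [-0.867, 1.558, 0.613]
force: [0.3, -0.1, -0.9]
width: 35.8
```

Run:
```python
from h import *
plan(bw(62,50),180,90-5.1)
for n in('wrist','scene','side'):
  im,d,p=snap(n,'3')
  X=cloud(d,p);m=(d>0)&(abs(X[...,2]-80)<5)&(X[...,0]>400)&(X[...,0]<750)&(abs(X[...,1]-20)<160)
  hsv=cv2.cvtColor(im,cv2.COLOR_BGR2HSV)
  b=(X[...,:2]-BC)@BR
  mm=m&(b[...,0]>33)
  q=b[mm].astype(np.float32);print(n,len(q),q.min(0) if len(q) else '',q.max(0) if len(q) else '',cv2.minAreaRect(q) if len(q) else '')
  q=b[m&(b[...,0]<28)];print(' rest',np.percentile(q,[0.3,99.7],axis=0).round(1))
im=cv2.imread('pics/scene_3.png');cv2.imwrite('pics/sc3.png',cv2.resize(im[140:280,195:365],None,fx=4,fy=4))
```

```text
t 5.38 eef [537.7  72.6 192.8] toolx [ 0.011  0.007 -1.   ] jaw az 84.8 w 35.8 F [ 0.3 -0.1 -0.9]
board fr [-32.7  49.4] tray fr [ 15.4 460.2] q [-0.19  0.48  0.02  1.84 -0.02  0.8   1.32]
world tgt [632.   64.8] 180 tool delta [ 13.7 -94.5   0.6]
roll needed (half-turn equiv) -0.1
wrist 3569 [33.015118 25.847889] [137.14671  72.47899] ((85.07002258300781, 49.19527816772461), (46.41970443725586, 104.08936309814453), 89.82592010498047)
 rest [[-120.2 -118.1]
 [  27.4  120.7]]
scene 375 [  33.03921 -107.1524 ] [140.69463  99.07304] ((86.8680419921875, -4.0614471435546875), (206.2251434326172, 107.62577819824219), 89.97664642333984)
 rest [[-119.4 -120.9]
 [  27.5  120. ]]
side 301 [33.20094  23.947172] [133.92049  73.37109] ((83.55946350097656, 48.64643096923828), (100.72863006591797, 49.273799896240234), 0.11461210995912552)
 rest [[-122.4 -119. ]
 [  26.6  119.9]]
```

View pics/wrist_3.png

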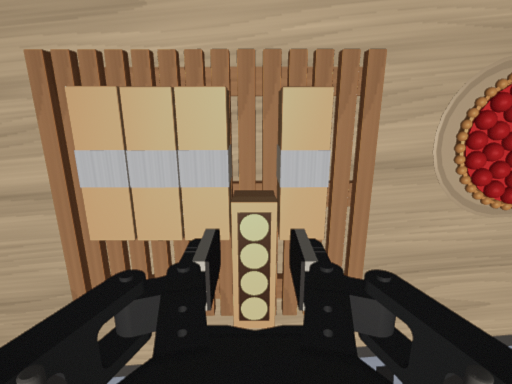

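View pics/sc3.png

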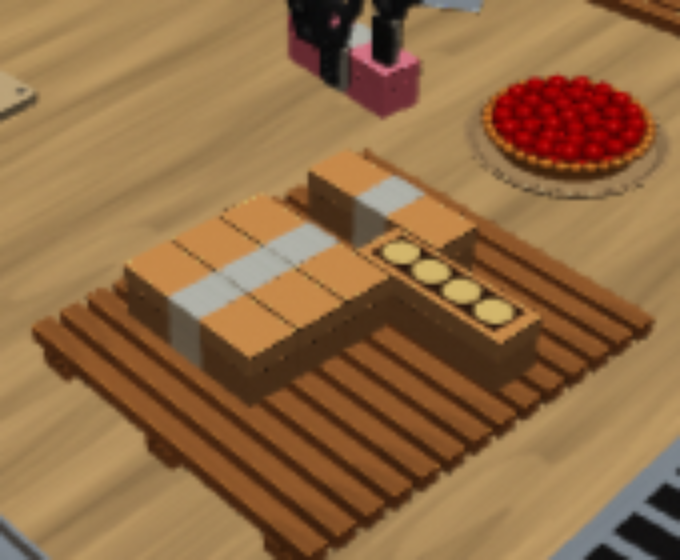

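The box is 108 mm out, aligned at y≈49 with both sides clear, and the other boxes are unmoved. I go over it and down to grasp.

Call:
{"fn": "apply_moves", "kwargs": {
  "targets": [
    [[0,-32,0],0,85],
    [[0,-32,0],0,85],
    [[0,-30,0],0,85],
    [[0,0,0],0,85]
  ]
}}

```text
clock: 6.02
eef_pos: [624.9, 63.3, 180.2]
tool_rot: [1.357, 1.557, 2.838]
force: [-0.2, -0.8, -0.7]
width: 85.0
```

Run:
```python
from h import *
plan(bw(62,49.3),38,90-5.1)
```

```text
t 6.03 eef [624.9  63.3 180.2] toolx [-0.013  0.004 -1.   ] jaw az 84.9 w 85.0 F [-0.2 -0.8 -0.7]
board fr [55.  47.9] tray fr [103.  455.1] q [-0.15  0.63  0.02  1.6  -0.02  0.93  1.36]
world tgt [632.   64.1] 38 tool delta [142.1  -8.8   1. ]
roll needed (half-turn equiv) -0.0
```

Call:
{"fn": "apply_moves", "kwargs": {
  "targets": [
    [[40,-8,1],0,85],
    [[40,0,0],0,85],
    [[40,0,0],0,85],
    [[20,0,0],0,85],
    [[0,0,0],0,85]
  ]
}}

```text
clock: 6.65
eef_pos: [621.7, 64.6, 29.6]
tool_rot: [1.547, 1.543, 3.03]
force: [-0.6, 0.2, 0.0]
width: 85.2
```

Run:
```python
from h import *
plan(bw(62,49.3),38,90-5.1)
```

```text
t 6.65 eef [621.7  64.6  29.6] toolx [-0.028  0.003 -1.   ] jaw az 85.0 w 85.2 F [-0.6  0.2  0. ]
board fr [51.8 48.9] tray fr [ 99.8 456.2] q [-0.15  0.83  0.01  1.69 -0.02  0.65  1.36]
world tgt [632.   64.1] 38 tool delta [ -8.7 -10.    0.4]
roll needed (half-turn equiv) 0.1
```

Call:
{"fn": "apply_moves", "kwargs": {
  "targets": [
    [[-9,-9,0],0,85],
    [[0,0,0],0,85],
    [[0,0,0],0,45],
    [[0,0,0],0,40],
    [[0,0,0],0,40],
    [[0,0,0],0,40],
    [[0,0,0],0,40]
  ]
}}

```text
clock: 7.52
eef_pos: [633.2, 64.1, 42.4]
tool_rot: [1.491, 1.547, 2.974]
force: [0.7, -0.4, 0.7]
width: 46.0
```

Run:
```python
from h import *
plan(bw(62,49.3),38,90-5.1)
```

```text
t 7.53 eef [633.2  64.1  42.4] toolx [-0.023  0.004 -1.   ] jaw az 85.0 w 46.0 F [ 0.7 -0.4  0.7]
board fr [63.2 49.4] tray fr [111.2 456.3] q [-0.15  0.82  0.01  1.66 -0.02  0.69  1.36]
world tgt [632.   64.1] 38 tool delta [ 4.5  1.1 -0.2]
roll needed (half-turn equiv) 0.1
```

Call:
{"fn": "apply_moves", "kwargs": {
  "targets": [
    [[-10,0,0],0,30],
    [[-20,0,0],0,30],
    [[-30,0,0],0,30],
    [[-40,0,0],0,30],
    [[-30,0,0],0,30],
    [[0,0,0],0,30]
  ]
}}

```text
clock: 8.28
eef_pos: [633.9, 63.6, 175.7]
tool_rot: [1.542, 1.542, 3.025]
force: [0.6, -0.1, -2.2]
width: 46.0
```

Run:
```python
from h import *
plan(tw(-55,0),172,90-2.75)
im,d,p=snap('scene','4');cv2.imwrite('pics/sc4.png',cv2.resize(im[60:280,165:385],None,fx=2.7,fy=2.7))
```

```text
t 8.28 eef [633.9  63.6 175.7] toolx [-0.029  0.003 -1.   ] jaw az 85.0 w 46.0 F [ 0.6 -0.1 -2.2]
board fr [63.9 48.9] tray fr [111.9 455.7] q [-0.15  0.65  0.02  1.56 -0.02  0.96  1.36]
world tgt [ 445.3 -383.7] 172 tool delta [   7.6  148.6 -462. ]
roll needed (half-turn equiv) -2.3
```

View pics/sc4.png

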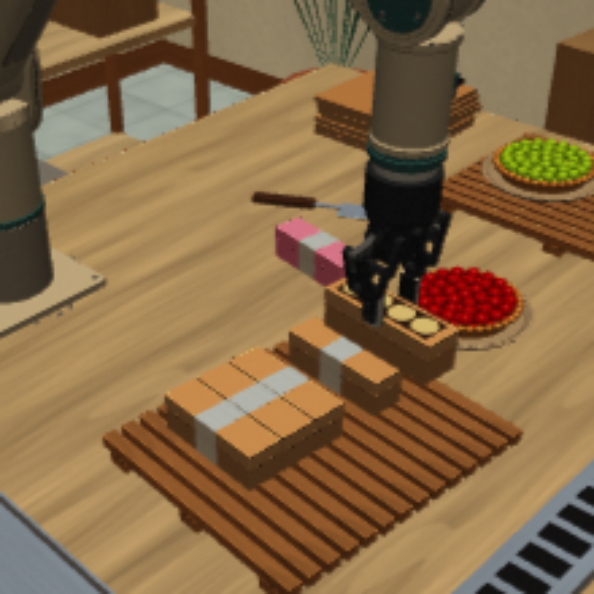

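Call:
{"fn": "apply_moves", "kwargs": {
  "targets": [
    [[0,5,-15],0,30],
    [[0,11,-33],0,30],
    [[0,12,-38],0,30],
    [[0,12,-38],0,30],
    [[0,12,-38],0,30],
    [[0,12,-38],0,30],
    [[0,12,-38],0,30],
    [[0,12,-38],0,30],
    [[0,12,-38],0,30],
    [[0,12,-38],0,30]
  ]
}}

```text
clock: 9.57
eef_pos: [467.3, -291.9, 163.3]
tool_rot: [1.58, 1.504, 3.063]
force: [0.4, 0.4, -2.8]
width: 46.2
```

Run:
```python
from h import *
plan(tw(-55,0),160,90-2.75)
```

```text
t 9.57 eef [ 467.3 -291.9  163.3] toolx [-0.066  0.005 -0.998] jaw az 85.0 w 46.2 F [ 0.4  0.4 -2.8]
board fr [ -70.4 -319.9] tray fr [-37.4  92.7] q [0.47 0.57 0.03 1.78 0.01 0.85 1.97]
world tgt [ 445.3 -383.7] 160 tool delta [  4.3  13.6 -93.4]
roll needed (half-turn equiv) -2.3
```

Call:
{"fn": "apply_moves", "kwargs": {
  "targets": [
    [[0,5,-34],-2.3,30],
    [[0,5,-34],0,30],
    [[0,4,-25],0,30],
    [[0,0,0],0,30]
  ]
}}

```text
clock: 10.07
eef_pos: [434.0, -391.4, 157.8]
tool_rot: [1.509, 1.489, 3.022]
force: [0.2, 1.4, -3.7]
width: 46.5
```

Run:
```python
from h import *
plan(tw(-55,0),30,90-2.75)
```

```text
t 10.07 eef [ 434.  -391.4  157.8] toolx [-0.081  0.01  -0.997] jaw az 86.7 w 46.5 F [ 0.2  1.4 -3.7]
board fr [ -94.7 -422. ] tray fr [-65.9  -8.3] q [0.64 0.62 0.03 1.69 0.03 0.9  2.16]
world tgt [ 445.3 -383.7] 30 tool delta [126.5 -21.1   7.8]
roll needed (half-turn equiv) -0.6
```

Call:
{"fn": "apply_moves", "kwargs": {
  "targets": [
    [[20,-5,2],-0.6,30],
    [[25,-4,2],0,30],
    [[25,-4,2],0,30],
    [[20,-4,1],0,30],
    [[10,-4,0],0,30],
    [[0,0,0],0,30]
  ]
}}

```text
clock: 10.82
eef_pos: [441.6, -377.4, 48.6]
tool_rot: [1.403, 1.479, 2.928]
force: [-0.2, -0.1, -1.5]
width: 45.7
```

Run:
```python
from h import *
plan(tw(-55,0),25,90-2.75)
im,d,p=snap('scene','5');cv2.imwrite('pics/sc5.png',cv2.resize(im[150:380,60:290],None,fx=2.6,fy=2.6))
```

```text
t 10.82 eef [ 441.6 -377.4   48.6] toolx [-0.09   0.02  -0.996] jaw az 87.3 w 45.7 F [-0.2 -0.1 -1.5]
board fr [ -88.4 -407.4] tray fr [-59.   6.] q [0.62 0.78 0.02 1.75 0.04 0.7  2.13]
world tgt [ 445.3 -383.7] 25 tool delta [23.1 -6.1 -6.4]
roll needed (half-turn equiv) 0.1
```

View pics/sc5.png

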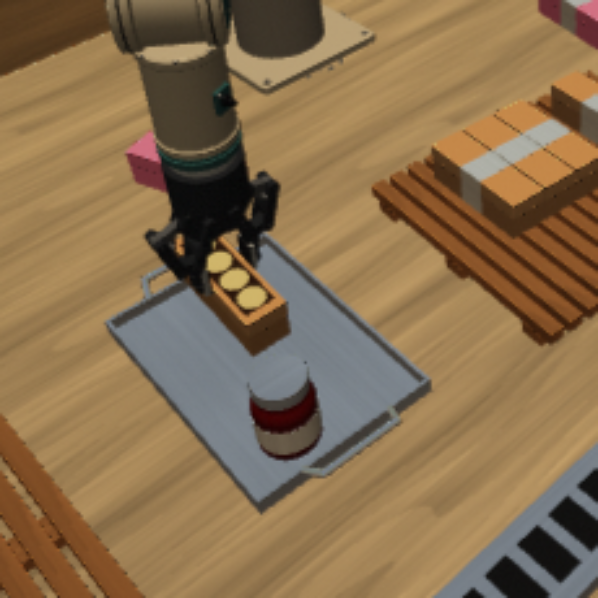

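The box is inside the tray outline and clear of the jar, with its +x end tilted slightly down (about 5°). I lower it in small steps until it touches.

Call:
{"fn": "apply_moves", "kwargs": {
  "targets": [
    [[10,-2,-2],0,30],
    [[7,-1,-1],0,30],
    [[4,0,0],0,30],
    [[3,0,0],0,30],
    [[0,0,0],0,30]
  ]
}}

```text
clock: 11.5
eef_pos: [443.0, -381.8, 25.1]
tool_rot: [1.426, 1.482, 2.95]
force: [-0.6, 0.3, -2.3]
width: 45.9
```

Run:
```python
from h import *
plan(tw(-55,0),20,90-2.75)
```

```text
t 11.5 eef [ 443.  -381.8   25.1] toolx [-0.087  0.017 -0.996] jaw az 87.3 w 45.9 F [-0.6  0.3 -2.3]
board fr [ -86.5 -411.6] tray fr [-57.3   1.7] q [0.63 0.81 0.02 1.76 0.04 0.65 2.13]
world tgt [ 445.3 -383.7] 20 tool delta [ 4.8 -2.7 -1.8]
roll needed (half-turn equiv) 0.0
```

Call:
{"fn": "apply_moves", "kwargs": {
  "targets": [
    [[2,0,0],0,30],
    [[2,0,0],0,30],
    [[2,0,0],0,30],
    [[0,0,0],0,30]
  ]
}}

```text
clock: 12.0
eef_pos: [442.5, -382.0, 19.8]
tool_rot: [1.431, 1.482, 2.955]
force: [-0.6, 0.1, 3.0]
width: 46.1
```

Run:
```python
from h import *
plan(tw(-55,0),16,90-2.75)
```

```text
t 12.0 eef [ 442.5 -382.    19.8] toolx [-0.087  0.016 -0.996] jaw az 87.3 w 46.1 F [-0.6  0.1  3. ]
board fr [ -87.  -411.8] tray fr [-57.8   1.5] q [0.63 0.82 0.02 1.76 0.04 0.64 2.13]
world tgt [ 445.3 -383.7] 16 tool delta [ 3.5 -3.2 -1.6]
roll needed (half-turn equiv) 0.0
```

Call:
{"fn": "apply_moves", "kwargs": {
  "targets": [
    [[2,0,0],0,30],
    [[2,0,0],0,30],
    [[0,0,0],0,30]
  ]
}}

```text
clock: 12.38
eef_pos: [441.0, -382.1, 17.6]
tool_rot: [1.436, 1.481, 2.959]
force: [-1.2, 1.4, 3.3]
width: 46.4
```

Run:
```python
from h import *
plan(tw(-55,0),16,90-2.75)
```

```text
t 12.38 eef [ 441.  -382.1   17.6] toolx [-0.088  0.016 -0.996] jaw az 87.2 w 46.4 F [-1.2  1.4  3.3]
board fr [ -88.5 -412.1] tray fr [-59.3   1.3] q [0.63 0.82 0.02 1.76 0.04 0.64 2.13]
world tgt [ 445.3 -383.7] 16 tool delta [ 1.2 -4.4 -1.4]
roll needed (half-turn equiv) -0.0
```

Call:
{"fn": "apply_moves", "kwargs": {
  "targets": [
    [[0,0,0],0,47],
    [[0,0,0],0,49],
    [[0,0,0],0,52],
    [[0,0,0],0,65],
    [[0,0,0],0,85],
    [[0,0,0],0,85],
    [[0,0,0],0,85]
  ]
}}

```text
clock: 13.25
eef_pos: [441.8, -382.5, 17.1]
tool_rot: [1.442, 1.482, 2.965]
force: [-0.6, -0.1, -1.1]
width: 85.3
```

Run:
```python
from h import *
plan(tw(-55,0),160,90-2.75)
```

```text
t 13.25 eef [ 441.8 -382.5   17.1] toolx [-0.087  0.015 -0.996] jaw az 87.3 w 85.3 F [-0.6 -0.1 -1.1]
board fr [ -87.7 -412.4] tray fr [-58.5   1. ] q [0.63 0.82 0.02 1.76 0.04 0.64 2.13]
world tgt [ 445.3 -383.7] 160 tool delta [-142.7    9.     0.6]
roll needed (half-turn equiv) 0.0
```

Call:
{"fn": "apply_moves", "kwargs": {
  "targets": [
    [[-20,0,0],0,85],
    [[-30,0,0],0,85],
    [[-45,0,0],0,85],
    [[-45,0,0],0,85],
    [[-20,0,0],0,85],
    [[0,0,0],0,85]
  ]
}}

```text
clock: 14.0
eef_pos: [455.6, -384.6, 180.6]
tool_rot: [1.431, 1.481, 2.955]
force: [1.0, 0.3, -0.9]
width: 85.0
```

Run:
```python
from h import *
plan(bw(-45,190),200,-5.1)
for n in('scene','side'):
  im,d,p=snap(n,'6')
  X=cloud(d,p);t=(X[...,:2]-TC)@TR
  m=(d>0)&(abs(X[...,2]-54)<9)&(abs(t[...,1])<90)&(t[...,0]<50)&(t[...,0]>-146)
  q=X[m];b=t[m].astype(np.float32)
  A=np.c_[q,np.ones(len(q))];c=np.linalg.lstsq(np.c_[b,np.ones(len(b))],q[:,2],rcond=None)[0];print(n,len(q),'rect',cv2.minAreaRect(b),'plane',c.round(3))
im=cv2.imread('pics/scene_6.png');cv2.imwrite('pics/sc6.png',cv2.resize(im[150:380,60:290],None,fx=2.6,fy=2.6))
```

```text
t 14.0 eef [ 455.6 -384.6  180.6] toolx [-0.088  0.017 -0.996] jaw az 87.3 w 85.0 F [ 1.   0.3 -0.9]
board fr [ -73.8 -413.3] tray fr [-44.6  -0.5] q [0.61 0.62 0.02 1.62 0.03 0.99 2.14]
world tgt [537.9 213.7] 200 tool delta [-16.6 -52.3 601.8]
roll needed (half-turn equiv) -87.6
scene 757 rect ((-54.65326690673828, -0.12220573425292969), (152.36981201171875, 47.40805435180664), 0.23267251253128052) plane [-9.0000e-03  2.6000e-02  5.2751e+01]
side 893 rect ((-59.752220153808594, 1.8401603698730469), (149.4297637939453, 48.85554504394531), 0.3876386880874634) plane [1.0000e-03 4.9000e-02 5.4687e+01]
```

View pics/sc6.png

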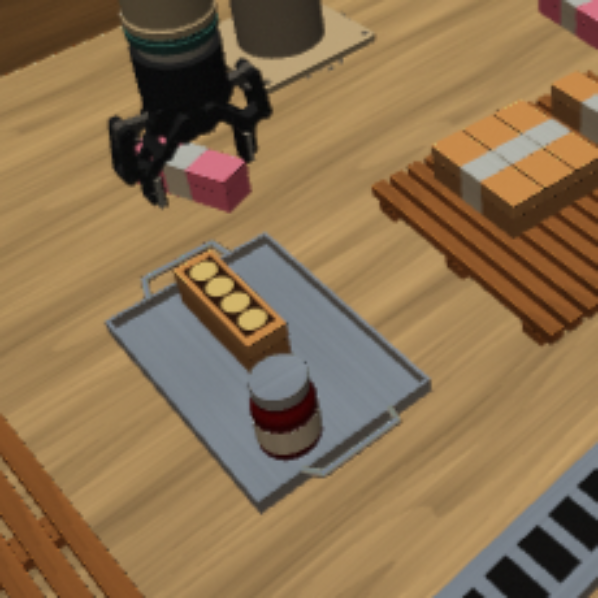

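The macaron box lies flat in the tray (plane slope ≈0, tray position about (-57,1)). Next I close the gap by pushing the end-left box in -y with both spread fingers against its long side.

Call:
{"fn": "apply_moves", "kwargs": {
  "targets": [
    [[-2,-4,50],0,85],
    [[-2,-4,50],0,85],
    [[-2,-4,50],0,85],
    [[-2,-4,50],0,85],
    [[-2,-4,50],0,85],
    [[-2,-4,50],0,85],
    [[-2,-4,50],0,85],
    [[-2,-4,50],0,85],
    [[0,-4,50],0,85],
    [[0,-4,50],0,85]
  ]
}}

```text
clock: 15.35
eef_pos: [512.3, 123.7, 182.8]
tool_rot: [1.456, 1.45, 2.968]
force: [0.5, -0.4, 0.7]
width: 85.2
```

Call:
{"fn": "apply_moves", "kwargs": {
  "targets": [
    [[0,0,0],10.3,85],
    [[0,0,0],10.3,85],
    [[0,0,0],10.3,85],
    [[0,0,0],10.3,85],
    [[0,0,0],10.3,85],
    [[0,0,0],10.3,85],
    [[0,0,0],10.3,85],
    [[0,0,0],10.3,85],
    [[0,0,0],10,85],
    [[0,0,0],0,85]
  ]
}}

```text
clock: 16.6
eef_pos: [499.9, 126.6, 166.2]
tool_rot: [-3.072, 1.42, 3.066]
force: [-0.2, 1.0, -1.1]
width: 85.3
```

Run:
```python
from h import *
plan(bw(-45,146),150,-5.1)
im,d,p=load('side','6');X=cloud(d,p);b=(X[...,:2]-BC)@BR
hsv=cv2.cvtColor(im,cv2.COLOR_BGR2HSV)
m=(d>0)&((hsv[...,0]<6)|(hsv[...,0]>174))&(hsv[...,1]>180)&(X[...,1]>150)&(X[...,1]<400)&(X[...,0]>400)
print('tart board fr',b[m].min(0),b[m].max(0))
```

```text
t 16.6 eef [499.9 126.6 166.2] toolx [-0.149  0.011 -0.989] jaw az -8.4 w 85.3 F [-0.2  1.  -1.1]
board fr [-75.1  99.8] tray fr [-24.9 512.3] q [-0.54  0.6   0.43  1.8  -0.33  0.96 -0.09]
world tgt [534.  169.9] 150 tool delta [11.4 47.9 29.5]
roll needed (half-turn equiv) -3.3
tart board fr [-33.98693929 323.75187086] [ -1.71373925 377.76301144]
```

Call:
{"fn": "apply_moves", "kwargs": {
  "targets": [
    [[0,24,15],-3.3,85],
    [[0,24,15],0,85],
    [[0,0,0],0,85]
  ]
}}

```text
clock: 16.98
eef_pos: [533.5, 170.8, 158.4]
tool_rot: [-3.123, 1.415, 3.084]
force: [-0.9, -0.0, 0.2]
width: 85.2
```

Run:
```python
from h import *
plan(bw(-45,146),36,-5.1)
```

```text
t 16.98 eef [533.5 170.8 158.4] toolx [-0.155  0.009 -0.988] jaw az -4.4 w 85.2 F [-0.9 -0.   0.2]
board fr [-45.5 146.8] tray fr [  6.6 558. ] q [-0.56  0.67  0.39  1.68 -0.34  1.01 -0.1 ]
world tgt [534.  169.9] 36 tool delta [120.8  -0.5  19.5]
roll needed (half-turn equiv) 0.7
```

Call:
{"fn": "apply_moves", "kwargs": {
  "targets": [
    [[30,0,5],0.7,85],
    [[30,0,5],0,85],
    [[25,0,4],0,85],
    [[15,0,3],0,85],
    [[0,0,0],0,85]
  ]
}}

```text
clock: 17.6
eef_pos: [531.8, 165.1, 53.0]
tool_rot: [-3.095, 1.411, 3.105]
force: [0.6, 0.1, 0.5]
width: 85.1
```

Run:
```python
from h import *
plan(bw(-45,146),36,-5.1)
im,d,p=snap('scene','7');cv2.imwrite('pics/sc7.png',cv2.resize(im[110:280,195:395],None,fx=3.5,fy=3.5))
im,d,p=snap('side','7');cv2.imwrite('pics/sd7.png',cv2.resize(im[100:260,200:380],None,fx=3.7,fy=3.7))
```

```text
t 17.6 eef [531.8 165.1  53. ] toolx [-0.159  0.006 -0.987] jaw az -4.8 w 85.1 F [0.6 0.1 0.5]
board fr [-46.8 141. ] tray fr [  5.1 552.3] q [-0.52  0.8   0.34  1.75 -0.4   0.81 -0.04]
world tgt [534.  169.9] 36 tool delta [16.4  5.1  4.5]
roll needed (half-turn equiv) 0.3
```

View pics/sc7.png

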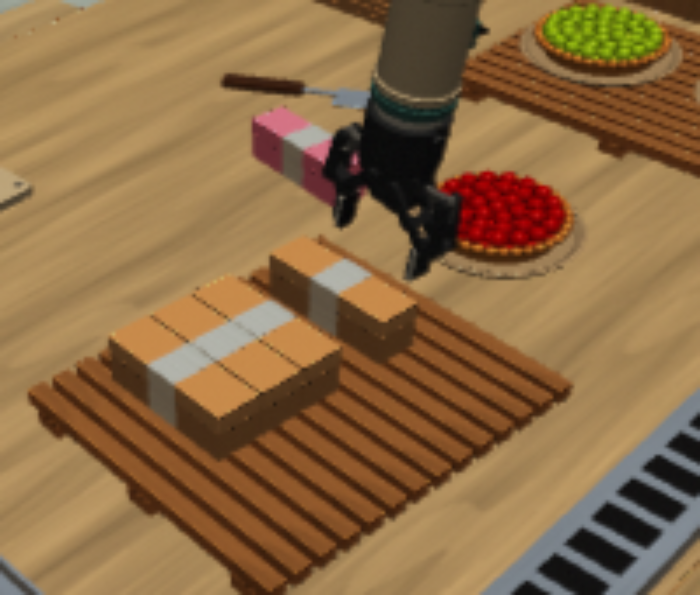

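View pics/sd7.png

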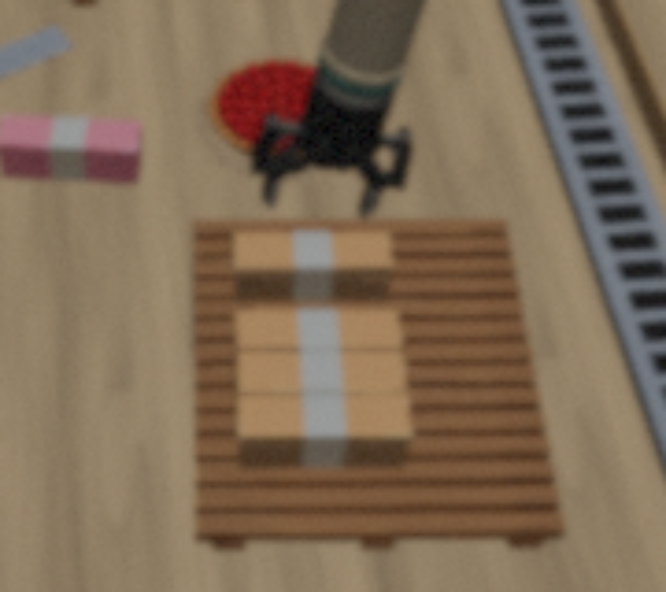

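The fingers straddle the end-left box's midline, outside it and clear of the tart. I lower the last bit and push in -y.

Call:
{"fn": "apply_moves", "kwargs": {
  "targets": [
    [[15,3,4],0.3,85],
    [[0,0,0],0,85]
  ]
}}

```text
clock: 17.95
eef_pos: [536.1, 169.0, 39.3]
tool_rot: [-3.103, 1.416, 3.092]
force: [0.4, 0.0, 0.5]
width: 85.1
```

Run:
```python
from h import *
plan(bw(-45,83),38,-5.1)
```

```text
t 17.95 eef [536.1 169.   39.3] toolx [-0.154  0.008 -0.988] jaw az -5.1 w 85.1 F [0.4 0.  0.5]
board fr [-42.8 145.3] tray fr [  9.2 556.4] q [-0.52  0.83  0.33  1.75 -0.41  0.79 -0.04]
world tgt [528.4 107.2] 38 tool delta [  2.  -62.3  -2. ]
roll needed (half-turn equiv) 0.0
```

Call:
{"fn": "apply_moves", "kwargs": {
  "targets": [
    [[0,-8,0],0,85],
    [[0,-8,0],0,85],
    [[0,-8,0],0,85],
    [[0,-8,0],0,85],
    [[0,0,0],0,85]
  ]
}}

```text
clock: 18.58
eef_pos: [534.0, 134.1, 40.5]
tool_rot: [-3.103, 1.418, 3.092]
force: [-0.5, 0.3, -0.1]
width: 84.8
```

Run:
```python
from h import *
plan(bw(-45,83),38,-5.1)
```

```text
t 18.57 eef [534.  134.1  40.5] toolx [-0.152  0.008 -0.988] jaw az -5.1 w 84.8 F [-0.5  0.3 -0.1]
board fr [-41.8 110.3] tray fr [  8.8 521.4] q [-0.47  0.81  0.33  1.78 -0.4   0.77  0.01]
world tgt [528.4 107.2] 38 tool delta [  3.1 -27.3  -2.8]
roll needed (half-turn equiv) -0.0
```

Call:
{"fn": "apply_moves", "kwargs": {
  "targets": [
    [[1,-7,-1],0,85],
    [[0,-7,0],0,85],
    [[0,-5,0],0,85],
    [[0,-4,0],0,85],
    [[0,0,0],0,85]
  ]
}}

```text
clock: 19.2
eef_pos: [531.3, 111.6, 39.9]
tool_rot: [-3.119, 1.42, 3.077]
force: [0.8, 1.5, -0.6]
width: 85.2
```

```bash
cat > chk.py <<'E'
from h import *
import sys
def chk(tag):
 for n in('scene','side'):
  im,d,p=snap(n,tag);X=cloud(d,p);b=(X[...,:2]-BC)@BR
  m=(d>0)&(abs(X[...,2]-80)<5)&(abs(b[...,0]+45)<95)&(abs(b[...,1])<150)
  q=b[m];print(n,'all',np.percentile(q,[0.5,99.5],axis=0).round(1).tolist(),cv2.minAreaRect(q.astype(np.float32)))
  for y in range(-120,125,8):
    r=q[(q[:,1]>y)&(q[:,1]<y+8)]
    print(y+4,len(r),r[:,0].min().round(0) if len(r) else '',r[:,0].max().round(0) if len(r) else '',end=' | ')
  print()
  s=im[110:280,195:395] if n=='scene' else im[120:260,220:380]
  cv2.imwrite(f'pics/{n}_c{tag}.png',cv2.resize(s,None,fx=3.7,fy=3.7,interpolation=cv2.INTER_CUBIC))
plan(bw(-45,83),38,-5.1)
chk(sys.argv[1])
E
python3 chk.py 8
```

```text
t 19.2 eef [531.3 111.6  39.9] toolx [-0.15   0.01  -0.989] jaw az -5.0 w 85.2 F [ 0.8  1.5 -0.6]
board fr [-42.5  87.7] tray fr [  7.1 498.9] q [-0.43  0.81  0.33  1.8  -0.4   0.75  0.05]
world tgt [528.4 107.2] 38 tool delta [ 2.3 -4.7 -2.2]
roll needed (half-turn equiv) 0.1
scene all [[-118.6, -121.4], [31.8, 101.9]] ((-43.560546875, -4.00323486328125), (154.26211547851562, 237.92947387695312), 0.4395303428173065)
-116 96 -118.0 31.0 | -108 86 -120.0 30.0 | -100 83 -119.0 33.0 | -92 83 -116.0 31.0 | -84 81 -120.0 34.0 | -76 75 -119.0 29.0 | -68 84 -119.0 33.0 | -60 84 -116.0 32.0 | -52 74 -118.0 31.0 | -44 81 -117.0 31.0 | -36 78 -119.0 33.0 | -28 73 -115.0 33.0 | -20 82 -118.0 29.0 | -12 73 -115.0 30.0 | -4 77 -116.0 32.0 | 4 75 -118.0 32.0 | 12 68 -115.0 31.0 | 20 58 -115.0 30.0 | 28 11 -3.0 18.0 | 36 24 -27.0 21.0 | 44 31 -49.0 22.0 | 52 47 -67.0 27.0 | 60 51 -74.0 31.0 | 68 59 -107.0 28.0 | 76 61 -121.0 22.0 | 84 49 -120.0 22.0 | 92 30 -117.0 21.0 | 100 19 -119.0 -50.0 | 108 6 -82.0 -74.0 | 116 1 -90.0 -90.0 | 124 0   | 
side all [[-122.9, -120.2], [25.2, 112.0]] ((-50.286834716796875, -0.6085357666015625), (152.60340881347656, 246.71678161621094), 1.0544636249542236)
-116 114 -122.0 26.0 | -108 90 -121.0 25.0 | -100 92 -121.0 23.0 | -92 92 -121.0 24.0 | -84 87 -121.0 25.0 | -76 76 -121.0 26.0 | -68 101 -121.0 23.0 | -60 81 -121.0 24.0 | -52 85 -120.0 25.0 | -44 81 -120.0 25.0 | -36 84 -120.0 26.0 | -28 79 -120.0 24.0 | -20 87 -123.0 25.0 | -12 76 -123.0 25.0 | -4 82 -123.0 26.0 | 4 80 -123.0 26.0 | 12 79 -122.0 24.0 | 20 62 -122.0 24.0 | 28 14 -119.0 8.0 | 36 19 -33.0 12.0 | 44 35 -42.0 16.0 | 52 41 -77.0 17.0 | 60 59 -90.0 21.0 | 68 64 -107.0 25.0 | 76 64 -128.0 15.0 | 84 57 -128.0 16.0 | 92 36 -124.0 3.0 | 100 34 -124.0 3.0 | 108 13 -117.0 -67.0 | 116 9 -113.0 -95.0 | 124 1 -102.0 -102.0 |
```

```bash
sleep 0.1
```

```text
(no output)
```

View pics/side_c8.png

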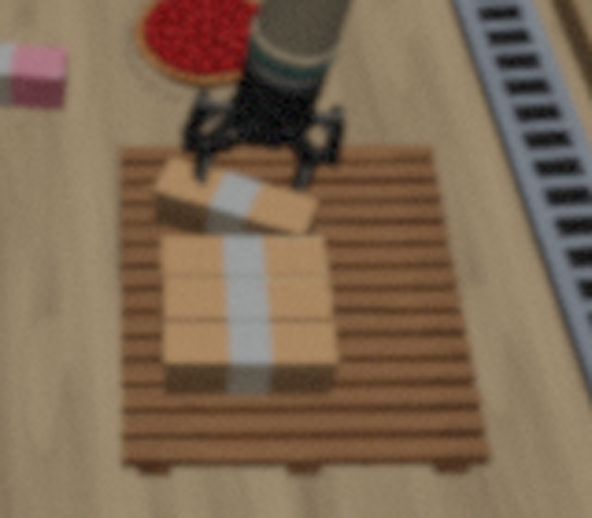

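View pics/scene_c8.png

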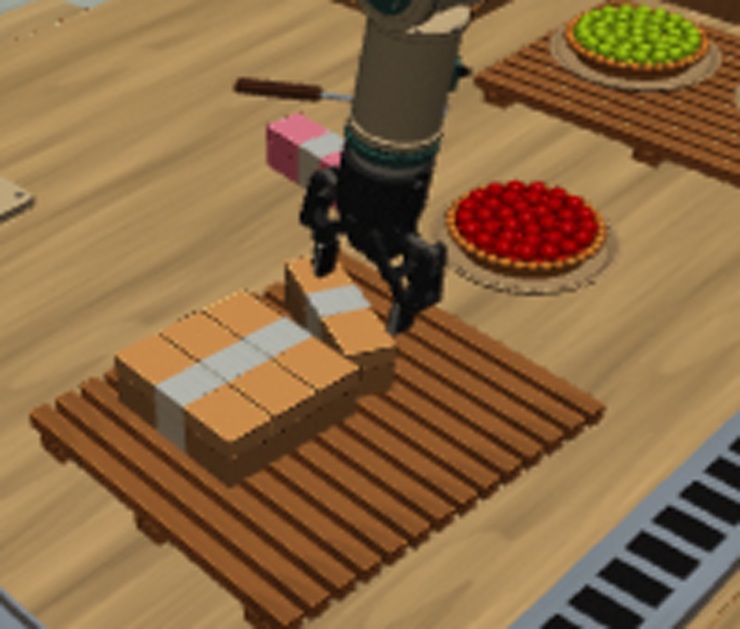

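Run:
```python
from h import *
for n in('scene','side'):
  im,d,p=load(n,'8');X=cloud(d,p);b=(X[...,:2]-BC)@BR
  m=(d>0)&(im.max(-1)<75)&(X[...,2]>32)&(X[...,2]<125)&(b[...,1]>30)&(b[...,1]<160)&(abs(b[...,0]+45)<95)
  q=np.c_[b[m],X[m][:,2]]
  for lo,hi in((-140,-42),(-42,60)):
    r=q[(q[:,0]>lo)&(q[:,0]<hi)];r=r[np.argsort(r[:,2])];print(n,lo,r[:12:3].round(0).tolist())
```

```text
scene -140 [[-101.0, 71.0, 34.0], [-120.0, 79.0, 37.0], [-112.0, 76.0, 38.0], [-123.0, 82.0, 42.0]]
scene -42 [[28.0, 66.0, 44.0], [16.0, 38.0, 56.0], [-37.0, 45.0, 62.0], [-29.0, 42.0, 64.0]]
side -140 [[-120.0, 81.0, 38.0], [-103.0, 73.0, 41.0], [-89.0, 67.0, 44.0], [-103.0, 75.0, 45.0]]
side -42 [[16.0, 84.0, 82.0], [15.0, 82.0, 89.0], [11.0, 76.0, 90.0], [15.0, 82.0, 94.0]]
```

The push was uneven. The tool has drifted about 8.6° off vertical, so the -x finger rode above the box and only the +x finger pushed, turning the end-left box about 15–18°. I lift off, close the fingers to a single tip, and push its -x end flush.

Call:
{"fn": "apply_moves", "kwargs": {
  "targets": [
    [[0,8,0],0,85],
    [[-45,0,0],0,85],
    [[-45,0,0],0,40],
    [[-30,0,0],0,0],
    [[0,0,0],0,0],
    [[0,0,0],0,0]
  ]
}}

```text
clock: 20.05
eef_pos: [547.8, 120.5, 159.9]
tool_rot: [-3.098, 1.413, 3.099]
force: [0.4, 0.1, -1.1]
width: 12.1
```

```bash
cat > chk2.py <<'E'
from h import *
import sys
tag=sys.argv[1]
for n in('side','scene','wrist'):
  im,d,p=snap(n,tag);X=cloud(d,p);b=(X[...,:2]-BC)@BR
  hsv=cv2.cvtColor(im,cv2.COLOR_BGR2HSV)
  m=(d>0)&(abs(X[...,2]-80)<5)&(b[...,0]>-150)&(b[...,0]<60)&(abs(b[...,1])<175)&(im.max(-1)>110)
  y0=float(sys.argv[2]); 
  q=b[m&(b[...,1]>y0)].astype(np.float32);print(n,len(q),'part y>',y0,cv2.minAreaRect(q),q.min(0),q.max(0))
  q=b[m].astype(np.float32);print('   all',cv2.minAreaRect(q),np.percentile(q,[.3,99.7],axis=0).round(1).tolist())
  s=im[110:280,195:395] if n=='scene' else im[120:260,220:380]
  cv2.imwrite(f'pics/{n}_c{tag}.png',cv2.resize(s,None,fx=3.7,fy=3.7,interpolation=cv2.INTER_CUBIC) if n!='wrist' else im)
plan(bw(-100,140),40,90-5.1)
E
python3 chk2.py 9 27
```

```text
side 436 part y> 27.0 ((-52.222984313964844, 74.74026489257812), (51.678932189941406, 149.76730346679688), 67.44047546386719) [-128.07043    28.344194] [ 22.167618 120.95394 ]
   all ((-49.58251953125, -0.1526336669921875), (151.5918731689453, 246.08863830566406), 1.9190224409103394) [[-123.1, -119.8], [25.6, 115.6]]
scene 391 part y> 27.0 ((-47.44540786743164, 72.8725814819336), (47.57326126098633, 150.37754821777344), 66.89510345458984) [-123.016136   27.15654 ] [ 29.677212 121.886765]
   all ((-44.77055358886719, -0.26641082763671875), (153.6926727294922, 246.2763671875), 0.9225242733955383) [[-119.2, -120.8], [30.8, 113.0]]
wrist 7249 part y> 27.0 ((-49.178138732910156, 74.3618392944336), (47.47502517700195, 149.49842834472656), 67.52222442626953) [-125.984535   27.017673] [ 28.0136  124.38613]
   all ((-63.771854400634766, 33.88812255859375), (133.4569549560547, 153.77464294433594), 67.35684967041016) [[-122.8, -43.3], [24.7, 121.3]]
t 20.2 eef [547.8 120.2 159.5] toolx [-0.158  0.006 -0.987] jaw az -5.0 w -0.3 F [ 0.   0.6 -0.6]
board fr [-26.8  97.7] tray fr [ 23.2 508.2] q [-0.48  0.67  0.4   1.67 -0.32  1.03 -0.03]
world tgt [478.7 168.8] 40 tool delta [129.2  43.5 -53.3]
roll needed (half-turn equiv) -89.9
```

View pics/wrist_9.png

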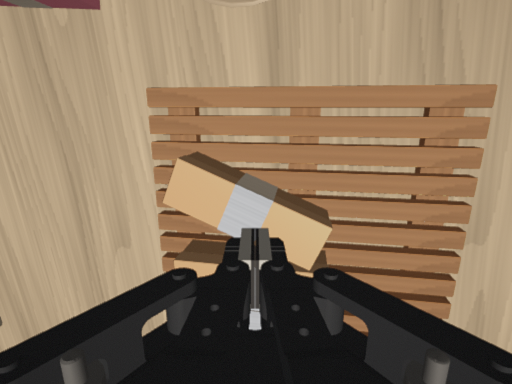

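View pics/side_c9.png

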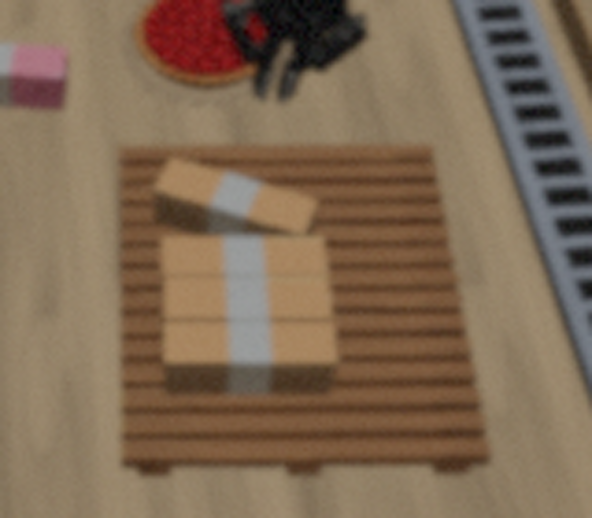

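The end-left box is turned -22.5°, with its centre at board (-49,74). I push its -x end at board x≈-90 in -y.

Call:
{"fn": "apply_moves", "kwargs": {
  "targets": [
    [[0,24,-31],0,0],
    [[0,25,-31],0,0],
    [[0,0,0],0,0]
  ]
}}

```text
clock: 20.58
eef_pos: [487.8, 174.6, 166.1]
tool_rot: [-3.078, 1.407, 3.117]
force: [0.7, -0.7, -1.1]
width: 0.2
```

```bash
python3 -c "
from h import *
plan(bw(-90,148),42,-5.1)"
```

```text
t 20.57 eef [487.8 174.6 166.1] toolx [-0.163  0.004 -0.987] jaw az -5.1 w 0.2 F [ 0.7 -0.7 -1.1]
board fr [-91.4 146.6] tray fr [-39.3 559.7] q [-0.61  0.61  0.4   1.78 -0.33  0.98 -0.13]
world tgt [489.3 175.9] 42 tool delta [122.2   2.7  21.6]
roll needed (half-turn equiv) 0.0
```

Call:
{"fn": "apply_moves", "kwargs": {
  "targets": [
    [[30,1,6],0,0],
    [[30,1,6],0,0],
    [[30,1,5],0,0],
    [[20,2,4],0,0],
    [[0,0,0],0,0]
  ]
}}

```text
clock: 21.2
eef_pos: [492.5, 174.5, 48.3]
tool_rot: [-3.053, 1.407, 3.14]
force: [-0.1, 0.6, 1.0]
width: 0.4
```

```bash
python3 -c "
from h import *
plan(bw(-90,146),42,-5.1)"
```

```text
t 21.2 eef [492.5 174.5  48.3] toolx [-0.163  0.    -0.987] jaw az -5.3 w 0.4 F [-0.1  0.6  1. ]
board fr [-86.7 146.9] tray fr [-34.6 559.8] q [-0.56  0.78  0.33  1.85 -0.41  0.75 -0.06]
world tgt [489.2 173.9] 42 tool delta [ 6.8 -0.8 -2.2]
roll needed (half-turn equiv) -0.2
```

Call:
{"fn": "apply_moves", "kwargs": {
  "targets": [
    [[3,-10,-2],0,0],
    [[2,-8,0],0,0],
    [[0,-7,0],0,0],
    [[0,-7,0],0,0],
    [[0,-7,0],0,0],
    [[0,0,0],0,0]
  ]
}}

```text
clock: 21.95
eef_pos: [487.7, 131.7, 46.5]
tool_rot: [-3.055, 1.411, 3.135]
force: [-0.2, -0.3, -0.3]
width: -0.1
```

```bash
python3 chk2.py 10 27
```

```text
side 447 part y> 27.0 ((-51.389488220214844, 62.86089324951172), (53.751258850097656, 148.804931640625), 78.28667449951172) [-128.47964    27.799583] [21.52046 97.00502]
   all ((-51.2093505859375, -12.047828674316406), (217.78347778320312, 154.91697692871094), 89.8336181640625) [[-124.7, -120.1], [25.8, 92.2]]
scene 397 part y> 27.0 ((-46.871726989746094, 59.802730560302734), (48.915245056152344, 151.69906616210938), 78.35387420654297) [-124.90577    27.148159] [28.587292 97.47599 ]
   all ((-46.66804504394531, -12.382392883300781), (219.65687561035156, 156.53086853027344), 89.97513580322266) [[-119.5, -120.9], [31.0, 90.4]]
wrist 895 part y> 27.0 ((-49.6617317199707, 73.22474670410156), (57.053253173828125, 145.10562133789062), 65.61981201171875) [-119.400314   57.66821 ] [ 27.910917 116.504616]
   all ((-49.6617317199707, 73.22474670410156), (57.053253173828125, 145.10562133789062), 65.61981201171875) [[-118.8, 58.4], [27.4, 116.4]]
t 22.1 eef [487.7 132.8  46.3] toolx [-0.16   0.001 -0.987] jaw az -5.3 w -0.5 F [ 0.1 -0.6  0.2]
board fr [-87.8 104.9] tray fr [-37.4 517.9] q [-0.49  0.76  0.32  1.9  -0.41  0.71  0.01]
world tgt [478.7 168.8] 40 tool delta [  7.7  35.1 -11.2]
roll needed (half-turn equiv) 89.8
```

View pics/side_c10.png

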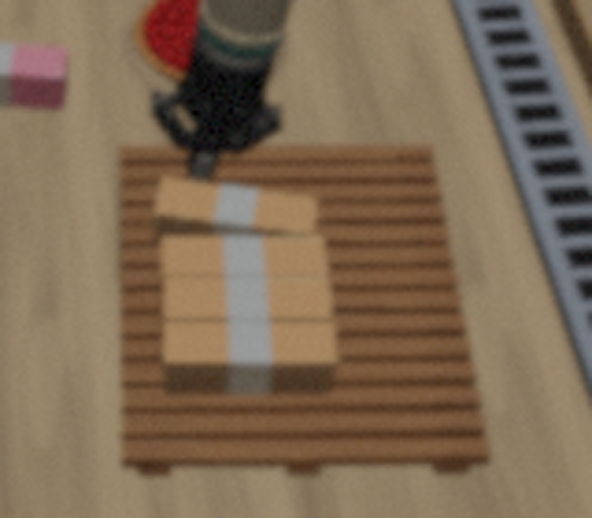

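It is straightening (now about -11.7°) with its x position unchanged, so I continue.

Call:
{"fn": "apply_moves", "kwargs": {
  "targets": [
    [[1,-7,0],0,0],
    [[0,-6,0],0,0],
    [[0,-5,0],0,0],
    [[0,-3,0],0,0],
    [[0,0,0],0,0]
  ]
}}

```text
clock: 22.72
eef_pos: [485.0, 111.1, 45.3]
tool_rot: [-3.061, 1.41, 3.132]
force: [0.0, -0.3, 0.4]
width: 0.2
```

```bash
python3 chk2.py 11 27
```

```text
side 413 part y> 27.0 ((-48.439208984375, 52.15843200683594), (49.317562103271484, 147.2242889404297), 89.88589477539062) [-122.09963    27.415262] [25.204325 76.9062  ]
   all ((-48.08264923095703, -22.49022674560547), (197.46615600585938, 149.83660888671875), 89.16887664794922) [[-122.5, -120.4], [25.5, 73.6]]
scene 369 part y> 27.0 ((-45.17889404296875, 50.04009246826172), (46.01814651489258, 150.7297821044922), 89.36418914794922) [-120.378525   27.088705] [30.315792 73.45854 ]
   all ((-43.89347457885742, -24.602554321289062), (196.11587524414062, 152.98233032226562), 89.99610900878906) [[-119.3, -121.0], [31.3, 70.5]]
wrist 3696 part y> 27.0 ((-46.24610900878906, 68.97789001464844), (148.40316772460938, 57.37800979614258), 3.933213949203491) [-120.82389   37.54175] [28.532242 94.83886 ]
   all ((-46.24610900878906, 68.97789001464844), (148.40316772460938, 57.37800979614258), 3.933213949203491) [[-115.4, 38.6], [27.6, 72.3]]
t 22.88 eef [485.1 111.4  45.3] toolx [-0.16   0.002 -0.987] jaw az -5.2 w -0.1 F [ 0.3 -0.5  0.4]
board fr [-88.4  83.4] tray fr [-38.9 496.4] q [-0.46  0.76  0.32  1.92 -0.4   0.69  0.04]
world tgt [478.7 168.8] 40 tool delta [  6.4  56.7 -10.7]
roll needed (half-turn equiv) 89.9
```

View pics/side_c11.png

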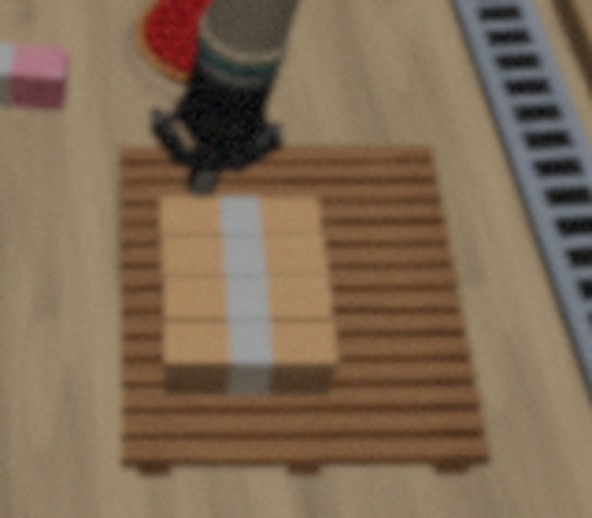

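The row is closed, aligned and straight. I back off, rise and check once more.

Call:
{"fn": "apply_moves", "kwargs": {
  "targets": [
    [[0,10,0],0,0],
    [[-40,5,0],0,0],
    [[-50,0,0],0,0],
    [[-50,0,0],0,0],
    [[-40,30,0],0,0],
    [[0,40,0],0,0],
    [[0,40,0],0,0],
    [[0,0,0],0,0]
  ]
}}

```text
clock: 23.88
eef_pos: [525.9, 246.6, 227.7]
tool_rot: [-3.082, 1.411, 3.116]
force: [-0.4, -0.9, -0.5]
width: 0.1
```

```bash
python3 chk2.py 12 27
python3 - <<'E'
from h import *
for n in('scene','side'):
  im,d,p=load(n,'12');X=cloud(d,p);t=(X[...,:2]-TC)@TR
  m=(d>0)&(abs(X[...,2]-54)<9)&(abs(t[...,1])<90)&(t[...,0]<50)&(t[...,0]>-146)
  print(n,'macaron tray fr',cv2.minAreaRect(t[m].astype(np.float32)),X[m][:,2].mean())
  i0,d0,_=load(n,'0')
  X0=cloud(d0,p)
  for nm,XX,D in(('before',X0,d0),('now',X,d)):
    m=(D>0)&(XX[...,2]>75)&(XX[...,2]<100)&(XX[...,1]<-350)&(XX[...,1]>-470)&(XX[...,0]>540)&(XX[...,0]<640);print(nm,'jar',XX[m].mean(0).round(1))
E
```

```text
side 427 part y> 27.0 ((-48.39543914794922, 51.44153594970703), (147.38539123535156, 48.339820861816406), 0.10736672580242157) [-122.04692    27.146376] [25.341084 75.52786 ]
   all ((-48.07129669189453, -23.499969482421875), (196.35894775390625, 150.00230407714844), 88.9402084350586) [[-122.5, -119.9], [25.7, 73.1]]
scene 372 part y> 27.0 ((-44.856327056884766, 48.8288459777832), (43.51424789428711, 150.1123809814453), 89.94557189941406) [-119.931145   27.077065] [30.191021 70.59056 ]
   all ((-44.556610107421875, -25.593032836914062), (154.3000030517578, 192.50563049316406), 0.10994201898574829) [[-119.5, -120.8], [30.9, 69.4]]
wrist 146 part y> 27.0 ((-30.952476501464844, 40.78569030761719), (118.92237091064453, 17.263996124267578), 5.570374965667725) [-89.50981   27.213106] [27.804169 54.91387 ]
   all ((-32.0180549621582, 35.63505172729492), (122.95641326904297, 30.636356353759766), 8.479044914245605) [[-90.7, 12.3], [27.8, 54.6]]
t 24.02 eef [526.6 240.6 227.8] toolx [-0.159  0.001 -0.987] jaw az -5.3 w -0.3 F [ 0.3  0.6 -0.7]
board fr [-58.6 215.8] tray fr [ -3.7 627.5] q [-0.68  0.62  0.42  1.55 -0.31  1.19 -0.26]
world tgt [478.7 168.8] 40 tool delta [193.  -73.3 -10.8]
roll needed (half-turn equiv) 89.8
scene macaron tray fr ((-54.96857452392578, -0.08469200134277344), (154.5285186767578, 47.54484939575195), 0.42929646372795105) 53.13417501163498
before jar [ 603.  -426.8   86.7]
now jar [ 603.1 -426.9   86.8]
side macaron tray fr ((-59.53998565673828, 1.8451309204101562), (149.86703491210938, 48.0799446105957), 0.4018762707710266) 54.70104158244423
before jar [ 593.3 -425.1   88.9]
now jar [ 593.2 -425.2   88.5]
```

View pics/scene_12.png

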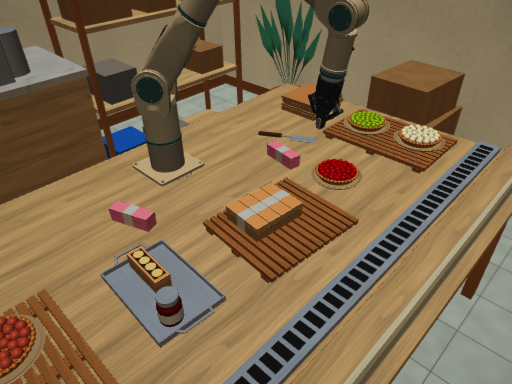

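View pics/side_12.png

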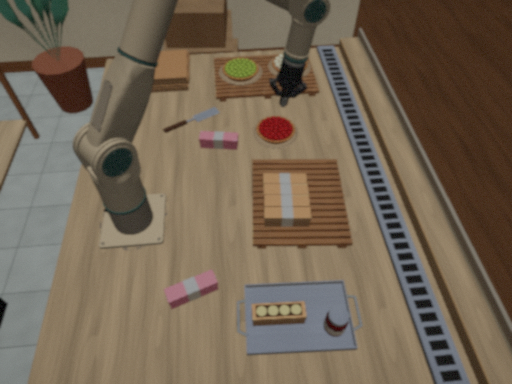

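The pictures agree. The four boxes form a closed row at side (286,198), the macaron box is in the tray at (279,313), and the jar (336,320) and tart (276,129) have not moved. I hand in.

```bash
python3 -c "
from h import *
print(ctrl.finish_job())"
```

```text
the job is handed in; nothing more can be done
None
```

The macaron box is in the tray and the gap in the row is closed; I handed the job in at about 24 s, and no verdict is reported.

**What I did:** I pushed the macaron box (second from the +y end) about 108 mm endways along the board. I then gripped it by its sides, lifted it and set it down in the free half of the tray. To close the gap I pushed the end-left box in -y against the other three.

**What went wrong on the way:**
- **Tool tilt:** the tool drifted off vertical during the moves. The macaron box was carried and set down up to about 5° tilted, not level, and it levelled out when released.
- **Uneven push:** by the time I closed the gap the tilt was about 9°. Only one finger caught the end-left box, which turned about 22°. I straightened it with a second push using the closed fingers.

**Last checks:**
- **Macaron box:** flat in the tray at about (-57, 1) mm from its centre, released, with its top at 53–55 mm (54 expected).
- **Row:** about 192 mm wide over four boxes, which is touching, with end centres about 145 mm apart. The line is at x ≈ -45 to -48 mm and straight to about 1°.
- **Jam jar:** within 1 mm of its starting place.
- **Tart:** in the same place in both pictures; I did not measure it.

The two fixed cameras disagree by about 3–5 mm in x, which is well inside the limits.

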